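# Replace the spongy hydraulic tappet

### The job

One of the four used tappets standing in the bays of the steel plate has gone spongy: press their plungers down against the plate until you have felt which one gives far too easily, and put that one in the round steel dish. Then take the new tappet out of the V-block, stand it plunger up on the bare front strip of the plate, let go of it and press its plunger to make sure that it is firm. Finally take it again and stand it in the bay that has come free, the three good tappets still standing in theirs.

Things in the scene. Friction and masses are not known exactly. Their poses are not given: they have to be found in the camera images.
- plate: fixed flat steel plate 140 mm (its x) by 222 mm (its y), 10 mm thick; origin at the centre of its underside, top 10 mm above it, +x away from the robot at yaw 0. Along its far edge (+x) are four bays in a row, each 49 mm wide between green dividers that are 3 mm thick and 12 mm high above the plate, from x = 21 to 65 mm, with a 16 mm high green fence behind (x = 64 to 67 mm) and open in front. The bare front strip, x = -70 to +20 mm, is free
- bay_1 (a point): middle of bay 1 of the plate, on the plate's top face; bays are 52 mm apart along the plate's y, bay 1 at +y (left), bay 4 at -y; a used tappet stands in each at the start, within 4 mm of the middle
- bay_2 (a point): middle of bay 2 of the plate, on the plate's top face; bays are 52 mm apart along the plate's y, bay 1 at +y (left), bay 4 at -y; a used tappet stands in each at the start, within 4 mm of the middle
- bay_3 (a point): middle of bay 3 of the plate, on the plate's top face; bays are 52 mm apart along the plate's y, bay 1 at +y (left), bay 4 at -y; a used tappet stands in each at the start, within 4 mm of the middle
- bay_4 (a point): middle of bay 4 of the plate, on the plate's top face; bays are 52 mm apart along the plate's y, bay 1 at +y (left), bay 4 at -y; a used tappet stands in each at the start, within 4 mm of the middle
- strip (a point): middle of the plate's bare front strip, on its top face, 72 mm in front of the row of bays
- tappet_a_center (a point): one of the four used tappets: a steel cylinder 28 mm in diameter and 50 mm high with a sprung plunger, 16 mm in diameter, standing 10 mm out of the middle of its top; about 200 g. All four look alike; one of a, b, c, d is spongy, and which bay each stands in changes. The point is the centre of the body, 25 mm above its underside (35 mm below the plunger's top); +z runs along the axis towards the plunger
- tappet_a_plunger (a joint): how far the plunger of tappet_a is pressed in, 0 (standing out, as it starts) to 0.007 m (bottomed, still 3 mm proud). In a good tappet it begins to move at about 2.5 N and takes about 11 N to bottom; in the spongy one it begins to move at the lightest touch and bottoms at about 2 N
- tappet_b_center (a point): one of the four used tappets: a steel cylinder 28 mm in diameter and 50 mm high with a sprung plunger, 16 mm in diameter, standing 10 mm out of the middle of its top; about 200 g. All four look alike; one of a, b, c, d is spongy, and which bay each stands in changes. The point is the centre of the body, 25 mm above its underside (35 mm below the plunger's top); +z runs along the axis towards the plunger
- tappet_b_plunger (a joint): how far the plunger of tappet_b is pressed in, 0 (standing out, as it starts) to 0.007 m (bottomed, still 3 mm proud). In a good tappet it begins to move at about 2.5 N and takes about 11 N to bottom; in the spongy one it begins to move at the lightest touch and bottoms at about 2 N
- tappet_c_center (a point): one of the four used tappets: a steel cylinder 28 mm in diameter and 50 mm high with a sprung plunger, 16 mm in diameter, standing 10 mm out of the middle of its top; about 200 g. All four look alike; one of a, b, c, d is spongy, and which bay each stands in changes. The point is the centre of the body, 25 mm above its underside (35 mm below the plunger's top); +z runs along the axis towards the plunger
- tappet_c_plunger (a joint): how far the plunger of tappet_c is pressed in, 0 (standing out, as it starts) to 0.007 m (bottomed, still 3 mm proud). In a good tappet it begins to move at about 2.5 N and takes about 11 N to bottom; in the spongy one it begins to move at the lightest touch and bottoms at about 2 N
- tappet_d_center (a point): one of the four used tappets: a steel cylinder 28 mm in diameter and 50 mm high with a sprung plunger, 16 mm in diameter, standing 10 mm out of the middle of its top; about 200 g. All four look alike; one of a, b, c, d is spongy, and which bay each stands in changes. The point is the centre of the body, 25 mm above its underside (35 mm below the plunger's top); +z runs along the axis towards the plunger
- tappet_d_plunger (a joint): how far the plunger of tappet_d is pressed in, 0 (standing out, as it starts) to 0.007 m (bottomed, still 3 mm proud). In a good tappet it begins to move at about 2.5 N and takes about 11 N to bottom; in the spongy one it begins to move at the lightest touch and bottoms at about 2 N
- tappet_new_center (a point): the new tappet, of the same make and size as the used ones but brighter; it lies at the start in the V-block, plunger pointing along the V-block's +x. The point is the centre of the body (25 mm from its flat foot, 35 mm from the plunger's end); +z runs along its axis towards the plunger
- tappet_new_plunger (a joint): how far the plunger of tappet_new is pressed in, 0 (standing out, as it starts) to 0.007 m (bottomed, still 3 mm proud). In a good tappet it begins to move at about 2.5 N and takes about 11 N to bottom; in the spongy one it begins to move at the lightest touch and bottoms at about 2 N. The new tappet is a good one
- v_block: fixed steel V-block 52 mm long (its x), 22 mm wide and 21 mm high, groove along its x; origin at the centre of its underside. The new tappet lies along the groove, wider than the block, its axis 30 mm above the bench
- dish: loose round steel dish for scrap, 146 mm across the rim, 104 mm across its flat floor, 34 mm high, floor 7 mm above the bench; origin at the centre of its underside
Things that resemble listed ones, but are neither listed nor needed, are in the scene too. What is shaped like the part that bears tappet_b_center but blue or yellow is not meant. Leave any blue look-alike of the part that bears tappet_a_center alone.

How it is judged:
By the outcome, as a careful person would: the job done as asked, in the order asked, and still so for the second after the job is handed in, with the robot touching nothing.
It also fails if it takes over 72 s, if anything falls off the work surface, if the arm or the gripper's body presses on something with over 40 N, if the wrist force passes 120 N, or if a joint passes its speed limit or range.

### The arm

A 6-joint arm with a two-finger parallel gripper is mounted at the origin on a cart in front of the work surface, level with it; the furniture and walls round the work are solid. World frame = base frame: x ahead of the robot, y to its left, z up, the work surface at z = 0. Lengths are in m, angles in rad, forces in N, time in s.
With the tool pointing down it reaches from about 0.325 to 0.9 m from the base axis. Payload 3.5 kg.
Tool frame: the origin (TCP) lies on the front face of the gripper's body, between the roots of the fingers; the fingertips stand 73 mm ahead of it and the grasp point (between the pads) lies 54 mm ahead of it; z points along the fingers, y is the line along which they close (so a half turn about z gives the same grasp; the last joint's range is limited). The gripper opens to 85 mm and grips with 20 to 120 N. Pads are 22 mm wide; open, the fingers measure 114 mm over their backs; the gripper's body (76 mm by 85 mm) begins 54 mm behind the grasp point. The pads swing forward as they close: fully open they stand 13 mm farther back than shut.
Start: joints at [1.193, 0.276, -0.026, 1.268, 0, 1.467], TCP at [0.17, 0.602, 0.304] pointing down, gripper open.
Joint ranges: [-3.12, 3.12], [-0.85, 1.88], [-1.08, 1.24], [-1.95, 2.15], [-1.57, 1.53], [-3.14, 3.14]. Speed limits (rad/s): [2.57, 2.57, 3.14, 3.14, 3.14, 3.14].

### API

Orientations are given as [roll, pitch, yaw] about the fixed x, y, z axes, in that order (R = Rz(yaw) Ry(pitch) Rx(roll)).
In Python, from plant import * gives the robot as it stands.
- The arm moves only by the shell command python3 -m pendant 'ROWS' [FORCE]. ROWS is JSON, a list of rows, each a list of 3 entries, a list of its own where there are three numbers: the shift along the world's x, y, z in mm, then the turn about the world's z in units of 8 degrees (1.0 is 8 degrees), then the opening, from 0 (shut) to 1 (fully open). A call has 1 to 12 rows; each row is the pose to reach, as a shift and turn from the pose commanded when the call began; what a row does not reach only later rows make up. A row lasts 1/8 s, in which the tool goes at most 62.5 mm and 10.7 degrees, less where a joint would pass 70% of its speed; a pose out of reach is approached as far as the arm can. A call with a gripper value outside its range is refused whole. The fingers move at their own pace and stop on an object; FORCE is the grip in N (left out, the last holds). Time passes only in rows, so rows that repeat a pose let the fingers close. It gives the time, the measured TCP pose, the force, the opening and the grip force at its end, in the units of the state.
- read_state(): the state, without advancing time (a new reading comes with each control period).
- grab_frame(name): name is "scene" or "top" or "wrist"; returns (picture, depth): 420x560x3 uint8, blue, green, red; 420x560 float32, m along the optical axis (not along the pixel's ray), 0 where there is no reading.
- calibration(name): a dict with "vfov" (degrees; the focal length in pixels is half the picture's height over the tangent of half this angle, whatever the lens; pixels are square), "cx", "cy" (the principal point, pixels), "xyz" and "orientation" of the camera in the world. Camera axes: x right, y up, looking along -z (the intrinsics and any distortion apply to the point x, -y, -z); pixel columns grow to the right and rows downward; lengths in m; the calibration is good to about 2 mm. A picture is of the moment at which its call begins: read the wrist's pose just before it. calibration takes no time and is no camera call; for the wrist camera it gives the pose at the moment of the call.
- sign_off(): hands the job in; it is judged then, once.
Trained networks look in the newest picture that a camera, given by its name, has taken for a name from the list of things; names that differ only in an ending like _2 or _b are one class to them, and where a whole thing is asked for, a point or a joint stands for the part that bears it (a point fixed in the world has none). Each returns a list of dicts, best first, with "score" (0 to 1); they miss things now and then, are a little off and sometimes report something else, mostly with a low value. They report only what shows in the picture. A call takes as long as a camera call. They do not tell look-alikes from the thing itself.
- cut_out(camera, thing): "region" (420x560 bool, what is visible of it) and "rect" ([centre column, centre row, width, height] in pixels, round what is visible of it).
The state is a dict: "time_s": time; "joints": joint angles; "qvel": joint speeds; "tau": joint torques, N m; "position": TCP position; "ee_rot": TCP orientation; "contact_force": force on the tool from outside, world axes, zero at the start; "wrist_torque": the same for the moment, N m; "opening": opening from 0.0 (shut) to 1.0 (fully open); "finger_force": force on a finger pad.
Only numpy, scipy, OpenCV 4.12 (cv2) and the standard library are available. Lean on these libraries where they do the work, as an engineer would, in place of code of your own. Each camera call takes 0.05 s, during which the arm holds its last target. There are 200 camera calls.

## Working session

There is one attempt and no reset: what is moved stays moved. The work goes in short steps, Python scripts to look and compute and a shell command to move; the robot and the scene stay as the last step left them, time stands still between calls to the robot, and variables do not carry over. Pictures are saved under pics/ and viewed, at most 10 in all, crops included, and the job is handed in when it is done.

```bash
ls; mkdir -p pics
cat > h.py <<'E'
from plant import *
import numpy as np, cv2
from scipy.spatial.transform import Rotation as R
def cal(n): return calibration(n)
def world(n,d,c,mask):
    """points of mask in world"""
    v,u=np.nonzero(mask&(d>0)); z=d[v,u]
    f=d.shape[0]/2/np.tan(np.radians(c['vfov'])/2)
    x=(u-c['cx'])/f*z; y=(v-c['cy'])/f*z
    k=c.get('distortion')
    o=np.array(c['orientation']); M=R.from_euler('xyz',o) if o.shape==(3,) else R.from_matrix(o)
    return M.apply(np.c_[x,-y,-z])+np.array(c['xyz'])
E
python3 - <<'E'
from h import *
print(read_state())
for n in ("scene","top","wrist"):
    c=calibration(n); print(n,c)
    p,d=grab_frame(n); cv2.imwrite(f'pics/{n}0.png',p)
    np.savez(f'/tmp/{n}0.npz',p=p,d=d)
    for t in ("plate","tappet_a_center","tappet_new_center","v_block","dish"):
        for r in cut_out(n,t):
            w=world(n,d,c,r['region'])
            print(n,t,round(r['score'],2),np.round(r['rect']), np.round(np.median(w,0),3) if len(w) else None, np.round(w.min(0),3) if len(w) else '', np.round(w.max(0),3) if len(w) else '')
E
```

```text
pics
{'time_s': 0.0, 'joints': array([ 1.19259405e+00,  2.77132246e-01, -2.79036443e-02,  1.26795609e+00,
        1.80216143e-05,  1.46738620e+00]), 'qvel': array([ 0.0005374 , -0.00065877,  0.00127477,  0.00062708, -0.00217791,
       -0.00178722]), 'tau': array([ 7.19471136e-04, -4.45508802e+01,  2.95202208e+01,  1.62819237e-02,
       -8.57572650e-05, -2.59188404e-06]), 'position': array([0.16937633, 0.6009755 , 0.30274923]), 'ee_rot': array([-3.13941059e+00, -2.44573323e-04,  2.86680022e+00]), 'contact_force': array([-0.16673109, -0.11415681, -0.11391965]), 'wrist_torque': array([-0.03124153, -0.05325167,  0.02881551]), 'finger_force': 0.0, 'opening': 0.9987982413218296}
scene {'vfov': 43.50720913409728, 'cx': 281.18813625984785, 'cy': 208.05546021050876, 'xyz': array([-0.20522683, -0.59280931,  0.6859666 ]), 'orientation': array([ 1.00821454,  0.00763065, -0.90063959])}
scene plate 0.69 [301. 234. 107.  72.] [ 0.569 -0.017  0.009] [ 0.495 -0.124 -0.003] [0.666 0.118 0.028]
scene tappet_a_center 0.76 [268. 175.  13.  24.] [0.704 0.181 0.029] [ 0.694  0.171 -0.004] [0.802 0.264 0.
[... 1138 characters left out ...]
184 0.048] [0.697 0.173 0.002] [0.723 0.2   0.064]
top tappet_a_center 0.5 [298. 189.  11.  20.] [ 0.614 -0.031  0.06 ] [ 0.607 -0.044  0.016] [ 0.631 -0.018  0.074]
top tappet_new_center 0.64 [393. 246.  14.  25.] [ 0.489 -0.23   0.041] [ 0.461 -0.258 -0.   ] [ 0.527 -0.219  0.049]
top v_block 0.62 [392. 262.   9.   5.] [ 0.459 -0.231  0.014] [ 0.457 -0.241  0.002] [ 0.463 -0.221  0.021]
top dish 0.58 [139. 235.  63.  66.] [0.541 0.324 0.006] [ 0.467  0.245 -0.003] [0.61  0.389 0.039]
wrist {'vfov': 58.954111179096415, 'cx': 274.79783560063, 'cy': 208.1323441623332, 'xyz': array([0.10330974, 0.61895093, 0.37431766]), 'orientation': array([-2.71454585e-01, -5.87630665e-04,  1.29439644e+00])}
```

Run:
```python
from h import *
a=cv2.imread('pics/top0.png'); b=a[130:290,95:425]; cv2.imwrite('pics/topcrop.png',cv2.resize(b,None,fx=2.4,fy=2.4,interpolation=cv2.INTER_CUBIC))
c=calibration('top'); z=np.load('/tmp/top0.npz'); d=z['d']; p=z['p']
w=world('top',d,c,d>0); 
# tall things: z>0.052 clusters on plate = tappet tops
m=np.zeros(d.shape,bool); m[d>0]=(w[:,2]>0.055)&(w[:,2]<0.09)
# row-major order matches nonzero
n,l,s,_=cv2.connectedComponentsWithStats(m.astype(np.uint8))
for i in range(1,n):
    if s[i,4]>8:
        q=world('top',d,c,l==i); print(s[i],np.round(q.mean(0),4),np.round(q.min(0),3),np.round(q.max(0),3))
```

```text
[ 186   11  300   22 2179] [ 1.0095 -0.1896  0.0714] [ 1.006 -0.474  0.055] [1.013 0.211 0.09 ]
[ 469   26   91   72 1045] [ 0.8556 -0.4946  0.0741] [ 0.811 -0.632  0.055] [ 0.974 -0.445  0.09 ]
[  0  29 175  10 524] [1.0096 0.4429 0.0613] [1.006 0.238 0.055] [1.013 0.648 0.07 ]
[178  48  29  19 160] [0.9177 0.1879 0.0782] [0.909 0.165 0.055] [0.955 0.225 0.09 ]
[ 49  59  88  48 533] [0.8981 0.4443 0.0771] [0.83  0.321 0.055] [0.927 0.517 0.09 ]
[193  65  14   5  27] [0.9137 0.1794 0.06  ] [0.911 0.166 0.055] [0.92  0.196 0.066]
[ 53  81 109  55 893] [0.7832 0.3558 0.0695] [0.757 0.265 0.055] [0.879 0.509 0.081]
[219  84  26  18 172] [0.8356 0.1038 0.0725] [0.828 0.079 0.055] [0.861 0.134 0.09 ]
[180 106  30  21 194] [0.7804 0.1833 0.0729] [0.771 0.159 0.055] [0.809 0.22  0.09 ]
[  0 119  39  33 445] [0.7518 0.568  0.0722] [0.73  0.542 0.055] [0.792 0.622 0.09 ]
[ 459  130   36   45 1376] [ 0.6799 -0.4175  0.0771] [ 0.634 -0.46   0.055] [ 0.732 -0.381  0.086]
[194 149   7   7  41] [0.7102 0.1867 0.0595] [0.703 0.18  0.056] [0.718 0.194 0.064]
[509 162  51  37 476] [ 0.6054 -0.5162  0
[... 270 characters left out ...]
.62  0.007 0.055] [0.647 0.033 0.074]
[292 182  13  13 127] [ 0.6189 -0.0312  0.0633] [ 0.607 -0.044  0.055] [ 0.633 -0.018  0.074]
[318 185  13  13 129] [ 0.6096 -0.0865  0.0628] [ 0.598 -0.1    0.055] [ 0.625 -0.074  0.073]
[366 191   7   8  42] [ 0.6    -0.1828  0.0592] [ 0.592 -0.19   0.056] [ 0.607 -0.176  0.063]
[405 194   8   8  44] [ 0.5888 -0.2675  0.0595] [ 0.581 -0.275  0.055] [ 0.597 -0.26   0.063]
[513 206  23  70 600] [ 0.4836 -0.4872  0.0727] [ 0.416 -0.501  0.055] [ 0.557 -0.477  0.09 ]
[ 488  291   72   70 1174] [ 0.2927 -0.4787  0.0784] [ 0.25  -0.532  0.055] [ 0.384 -0.383  0.09 ]
[479 344   9   4  17] [ 0.284  -0.3756  0.0876] [ 0.28  -0.384  0.084] [ 0.286 -0.365  0.09 ]
```

View pics/topcrop.png

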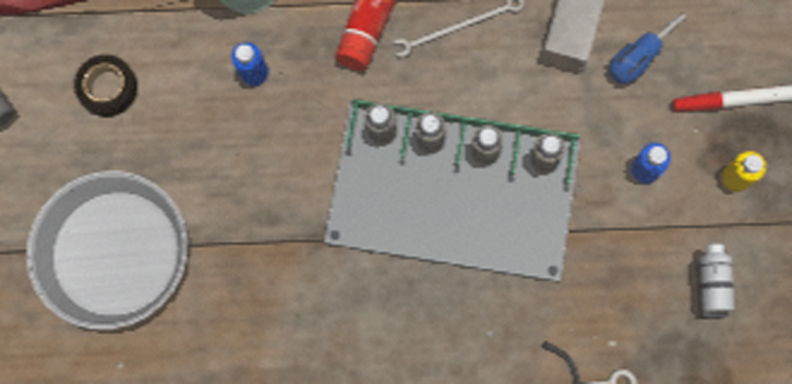

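View pics/scene0.png

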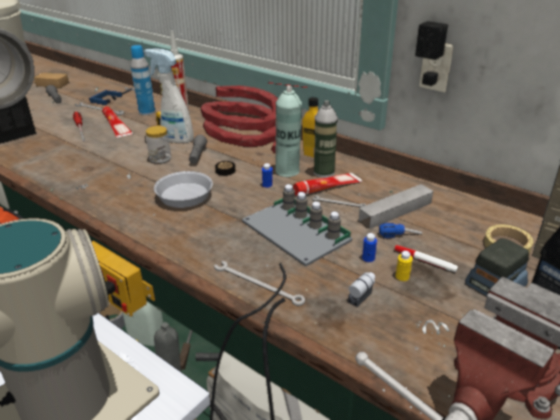

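Run:
```python
from h import *
for n in ('top','scene'):
    c=calibration(n); z=np.load(f'/tmp/{n}0.npz'); d=z['d']
    w=np.full(d.shape+(3,),9.); w[d>0]=world(n,d,c,d>0)
    X,Y,Z=w[...,0],w[...,1],w[...,2]
    box=(X>.45)&(X<.7)&(abs(Y)<.15)
    q=w[box&(Z>.007)&(Z<.0125)]
    r=cv2.minAreaRect((q[:,:2]*1000).astype(np.float32)); print(n,'plate',r,np.median(q[:,2]))
    g=w[box&(Z>.0665)]; 
    from scipy.cluster.vq import kmeans2
    for p in ((.643,.065),(.632,.02),(.619,-.031),(.61,-.086)):
        s=g[np.hypot(*(g[:,:2]-p).T)<.02]; print(len(s),s.mean(0).round(4) if len(s) else '')
    b=(X>.43)&(X<.56)&(Y>-.27)&(Y<-.19)&(Z>.035)
    s=w[b]; pc=np.linalg.svd(s[:,:2]-s[:,:2].mean(0),full_matrices=False)[2][0]
    print('new',len(s),s.mean(0).round(4),s.min(0).round(4),s.max(0).round(4),np.degrees(np.arctan(pc[1]/pc[0])),Z[b].max())
    b=(X>.44)&(X<.64)&(Y>.22)&(Y<.41)&(Z>.03)&(Z<.045); s=w[b]; print('dish',cv2.minEnclosingCircle((s[:,:2]*1000).astype(np.float32)))
```

```text
top plate ((618.2621459960938, -6.720855712890625), (221.97952270507812, 206.06295776367188), 78.80067443847656) 0.00986993575590056
41 [0.6445 0.065  0.069 ]
41 [0.6342 0.0195 0.0693]
43 [ 0.6204 -0.0312  0.0694]
39 [ 0.6103 -0.0868  0.0689]
new 298 [ 0.4879 -0.2317  0.0414] [ 0.4611 -0.2461  0.0351] [ 0.5197 -0.2189  0.0486] -3.0288615423182104 0.04859668160909647
dish ((538.0385131835938, 316.72784423828125), 72.8694839477539)
scene plate ((615.44970703125, -6.60333251953125), (225.63442993164062, 205.0924072265625), 79.5922622680664) 0.008876476423039903
21 [0.6441 0.0645 0.0683]
22 [0.6328 0.0181 0.0684]
22 [ 0.6193 -0.0324  0.0678]
23 [ 0.6093 -0.0877  0.0681]
new 258 [ 0.4837 -0.2357  0.0404] [ 0.4592 -0.2483  0.0351] [ 0.5215 -0.2204  0.0454] -2.8558016415731435 0.04539972001850001
dish ((537.4054565429688, 314.2551574707031), 75.77149963378906)
```

```bash
python3 -m pendant '[[[60,-60,-10],0,0.5],[[120,-120,-20],0,0],[[180,-180,-30],0,0],[[240,-240,-40],0,0],[[300,-300,-50],0,0],[[360,-360,-60],0,0],[[400,-410,-80],0,0],[[430,-460,-100],0,0],[[440,-510,-110],0,0],[[440,-540,-110],0,0],[[440,-580,-110],0,0],[[440,-610,-110],0,0]]' 30
```

```text
time_s: 2.4
position: [0.6047, 0.017, 0.196]
ee_rot: [3.141, 0.0, 2.867]
contact_force: [1.3, 0.0, -0.5]
opening: -0.002
finger_force: 0.0
```

```bash
python3 -m pendant '[[[0,0,0],0,0]]'
python3 - <<'E'
from h import *
s=read_state(); print(s['position'],s['contact_force'])
c=calibration('wrist'); p,d=grab_frame('wrist'); cv2.imwrite('pics/w1.png',p)
w=np.full(d.shape+(3,),9.); w[d>0]=world('wrist',d,c,d>0)
X,Y,Z=w[...,0],w[...,1],w[...,2]
g=w[(X>.5)&(X<.7)&(abs(Y)<.15)&(Z>.0675)&(Z<.075)]
for p in ((.643,.065),(.632,.02),(.619,-.031),(.61,-.086)):
    s=g[np.hypot(*(g[:,:2]-p).T)<.015]; print(len(s),s.mean(0).round(4) if len(s) else '')
q=w[(X>.45)&(X<.64)&(abs(Y)<.15)&(Z>.006)&(Z<.0135)]
print(cv2.minAreaRect((q[:,:2]*1000).astype(np.float32)),np.median(q[:,2]))
E
```

```text
time_s: 2.52
position: [0.6048, 0.0148, 0.196]
ee_rot: [-3.141, 0.0, 2.86]
contact_force: [-0.0, 0.3, -0.0]
opening: 0.005
finger_force: 0.0
[0.60477363 0.01476523 0.19595425] [-0.03980305  0.2889356  -0.01355681]
566 [0.6437 0.065  0.0698]
72 [0.6303 0.0245 0.0693]
555 [ 0.6197 -0.0308  0.0697]
559 [ 0.61   -0.0859  0.0697]
((573.7042236328125, 10.93218994140625), (244.1892547607422, 139.86915588378906), 85.73915100097656) 0.010413692096243876
```

View pics/w1.png

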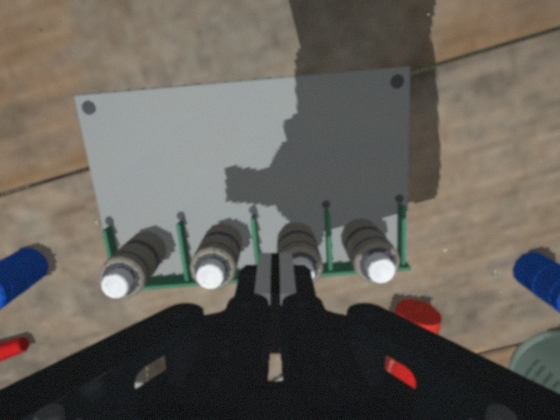

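```bash
python3 -m pendant '[[[29,4,0],0,0],[[29,4,-20],0,0],[[29,4,-45],0,0],[[29,4,-53],0,0],[[29,4,-58],0,0],[[29,4,-58],0,0]]'
```

```text
time_s: 3.32
position: [0.6333, 0.0238, 0.1401]
ee_rot: [3.141, 0.001, 2.868]
contact_force: [-1.6, 0.9, 6.6]
opening: 0.001
finger_force: 3.1
```

```bash
python3 -m pendant '[[[0,0,15],0,0],[[-7,-27,20],0,0],[[-14,-55,20],0,0],[[-14,-55,10],0,0],[[-14,-55,2],0,0],[[-14,-55,-2],0,0],[[-14,-55,-2],0,0]]'; python3 -m pendant '[[[0,0,15],0,0],[[-5,-27,22],0,0],[[-10,-55,22],0,0],[[-10,-55,10],0,0],[[-10,-55,2],0,0],[[-10,-55,0],0,0],[[-10,-55,0],0,0]]'
```

```text
time_s: 4.2
position: [0.6197, -0.0316, 0.1375]
ee_rot: [-3.141, 0.002, 2.868]
contact_force: [-1.7, -0.4, 8.1]
opening: -0.001
finger_force: 4.3
time_s: 5.08
position: [0.6089, -0.0864, 0.1362]
ee_rot: [-3.141, -0.0, 2.868]
contact_force: [-0.8, -0.5, 2.2]
opening: -0.0
finger_force: 0.8
```

```bash
python3 -m pendant '[[[0,0,15],0,0.2],[[1,0,25],0,0.5],[[1,0,25],0,0.5],[[1,0,0],0,0.5],[[1,0,-25],0,0.5],[[1,0,-34],0,0.5],[[1,0,-34],0,0.2],[[1,0,-34],0,0.2],[[1,0,-34],0,0.2]]' 50;python3 -m pendant '[[[0,0,0],0,0.2],[[0,0,25],0,0.2],[[0,0,70],0,0.2]]'
```

```text
time_s: 6.2
position: [0.6103, -0.0872, 0.1031]
ee_rot: [-3.141, 0.001, 2.867]
contact_force: [-0.4, 0.6, -1.3]
opening: 0.316
finger_force: 49.2
time_s: 6.58
position: [0.608, -0.0867, 0.171]
ee_rot: [-3.141, -0.005, 2.867]
contact_force: [0.2, 0.6, -2.0]
opening: 0.316
finger_force: 49.4
```

```bash
python3 -m pendant '[[[-15,20,40],0,0.2],[[-40,75,40],0,0.2],[[-50,135,40],0,0.2],[[-60,195,40],0,0.2],[[-70,255,40],0,0.2],[[-72,315,40],0,0.2],[[-72,370,20],0,0.2],[[-72,403,-10],0,0.2],[[-72,403,-45],0,0.2],[[-72,403,-60],0,0.2],[[-72,403,-66],0,0.2],[[-72,403,-67],0,0.2]]'
```

```text
time_s: 8.07
position: [0.5385, 0.3156, 0.1061]
ee_rot: [3.141, 0.001, 2.866]
contact_force: [0.1, 0.9, -1.1]
opening: 0.309
finger_force: 49.9
```

```bash
python3 -m pendant '[[[0,0,-3],0,0.2],[[0,0,-5],0,0.2],[[0,0,-5],0,0.2]]'; python3 -m pendant '[[[0,0,0],0,0.4],[[0,0,0],0,0.6],[[0,0,30],0,0.6],[[0,0,90],0,0.6],[[0,0,110],0,0.6]]'
python3 - <<'E'
from h import *
c=calibration('top'); p,d=grab_frame('top'); cv2.imwrite('pics/t2.png',cv2.resize(p[130:290,95:425],None,fx=2.4,fy=2.4))
w=world('top',d,c,d>0); q=w[(w[:,2]>.055)&(w[:,2]<.08)&(np.hypot(w[:,0]-.538,w[:,1]-.316)<.06)]; print(len(q),q.mean(0) if len(q) else '')
print(read_state()['position'])
E
```

```text
time_s: 8.45
position: [0.538, 0.3159, 0.1006]
ee_rot: [3.141, 0.0, 2.867]
contact_force: [0.1, 1.0, -2.0]
opening: 0.308
finger_force: 49.9
time_s: 9.07
position: [0.5401, 0.317, 0.2152]
ee_rot: [3.137, 0.006, 2.867]
contact_force: [0.2, 0.2, -0.4]
opening: 0.597
finger_force: 0.0
22 [0.5342948  0.31081274 0.05880679]
[0.54067241 0.31732693 0.21682399]
```

View pics/t2.png

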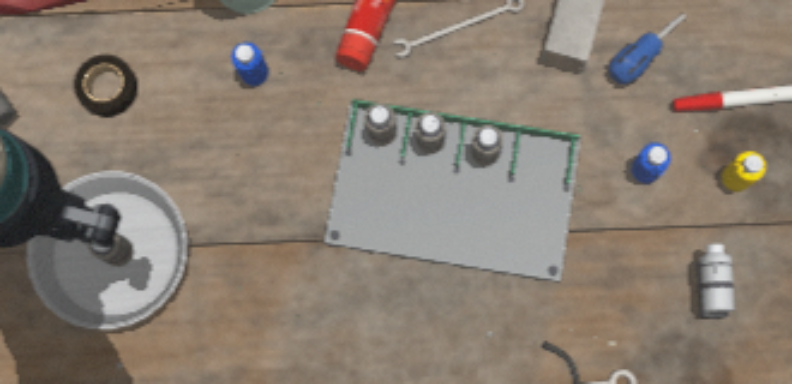

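```bash
python3 -m pendant '[[[-5,-60,0],0,0.6],[[-10,-120,0],0.5,0.6],[[-15,-180,0],1,0.6],[[-20,-240,0],1.6,0.6],[[-25,-300,0],1.6,0.6],[[-30,-360,-5],1.6,0.6],[[-35,-420,-10],1.6,0.6],[[-40,-480,-15],1.6,0.6],[[-45,-530,-20],1.6,0.6],[[-45,-549,-20],1.6,0.6],[[-45,-549,-20],1.6,0.6]]'
python3 - <<'E'
from h import *
s=read_state(); print(s['position'],s['ee_rot'])
c=calibration('wrist'); p,d=grab_frame('wrist'); cv2.imwrite('pics/w3.png',p)
for r in cut_out('wrist','tappet_new_center'):
    w=world('wrist',d,c,r['region']); w=w[(w[:,2]>.034)&(w[:,2]<.05)]
    if len(w)<30: continue
    print(r['score'],r['rect'],len(w),w.mean(0),cv2.minAreaRect((w[:,:2]*1000).astype(np.float32)),w.min(0),w.max(0))
E
```

```text
time_s: 10.5
position: [0.4928, -0.2336, 0.19]
ee_rot: [3.141, -0.0, 3.088]
contact_force: [-0.0, 0.5, 0.2]
opening: 0.603
finger_force: 0.0
[ 0.49278863 -0.23362312  0.19000106] [ 3.14083356e+00 -2.68781915e-04  3.08848239e+00]
0.84 [274.1, 212.1, 48.3, 98.6] 3575 [ 0.48660768 -0.23284775  0.04160102] ((491.0950012207031, -232.98397827148438), (27.16510009765625, 60.38722229003906), 89.14726257324219) [ 0.46083961 -0.24673357  0.03404354] [ 0.52124396 -0.21916602  0.04647988]
```

View pics/w3.png

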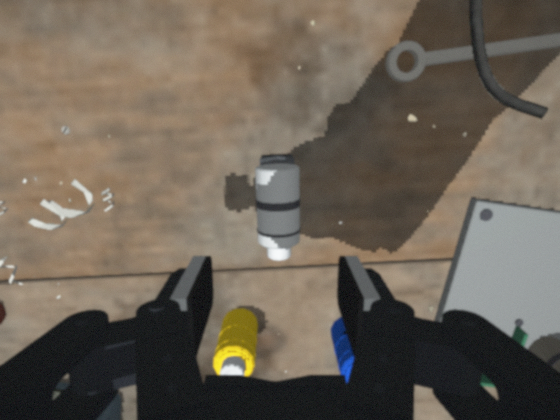

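```bash
python3 -m pendant '[[[22,1,-30],0.25,0.6],[[22,1,-65],0.25,0.6],[[22,1,-95],0.25,0.6],[[22,1,-106],0.25,0.6],[[22,1,-106],0.25,0.3],[[22,1,-106],0.25,0.2],[[22,1,-106],0.25,0.2],[[22,1,-106],0.25,0.2]]' 20; python3 -m pendant '[[[0,0,10],0,0.2],[[0,0,25],0,0.2],[[0,0,50],0,0.2],[[0,0,90],0,0.2],[[0,0,110],0,0.2],[[0,0,110],0,0.2]]'
cat > tilt.py <<'E'
from h import *
import sys
s=read_state(); P=s['position']; print(P.round(4),s['opening'])
c=calibration('scene'); p,d=grab_frame('scene')
w=np.full(d.shape+(3,),9.); w[d>0]=world('scene',d,c,d>0)
m=(abs(w-(P-[0,0,.06]))<[.06,.03,.055]).all(-1)
for r in cut_out('scene','tappet_new_center')[:3]:
    q=w[r['region']&m]; 
    if len(q)<20: continue
    u=np.linalg.svd(q-q.mean(0),full_matrices=False)[2][0]
    print(r['score'],r['rect'],len(q),q.mean(0).round(4),u.round(3),q.min(0).round(3),q.max(0).round(3))
v,u=np.nonzero(m); cv=[int(np.median(v)),int(np.median(u))] if len(v) else [280,360]
a=p[max(0,cv[0]-70):cv[0]+70,max(0,cv[1]-90):cv[1]+90]; cv2.imwrite(f'pics/{sys.argv[1]}.png',cv2.resize(a,None,fx=4,fy=4,interpolation=cv2.INTER_CUBIC))
E
python3 tilt.py s4
```

```text
time_s: 11.6
position: [0.5156, -0.2322, 0.0852]
ee_rot: [-3.142, 0.002, 3.125]
contact_force: [1.5, 0.6, -0.3]
opening: 0.313
finger_force: 19.9
time_s: 12.35
position: [0.5163, -0.233, 0.1974]
ee_rot: [-3.139, 0.005, 3.125]
contact_force: [-0.5, -0.8, -2.4]
opening: 0.312
finger_force: 20.0
[ 0.5163 -0.233   0.1974] 0.3118778096756966
0.85 [367.9, 238.4, 26.2, 23.5] 427 [ 0.4807 -0.2378  0.1469] [-0.967  0.105 -0.23 ] [ 0.46  -0.249  0.128] [ 0.523 -0.221  0.158]
```

View pics/s4.png

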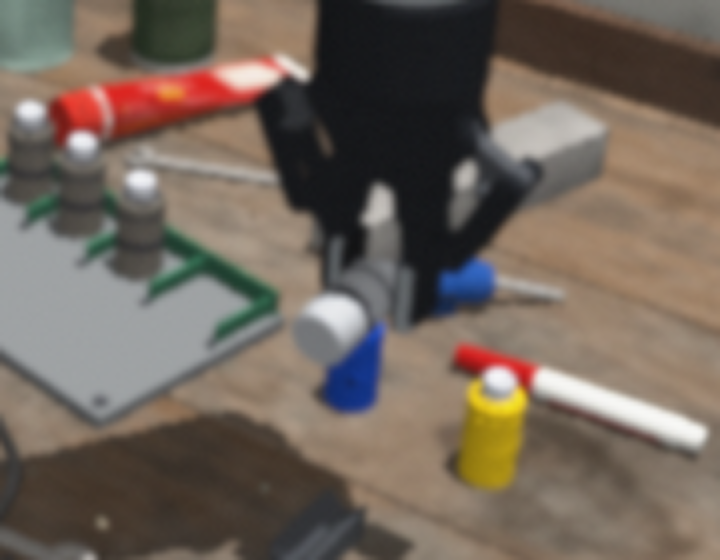

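Run:
```python
from h import *
c=calibration('top'); z=np.load('/tmp/top0.npz'); d=z['d']
w=np.full(d.shape+(3,),9.); w[d>0]=world('top',d,c,d>0)
th=np.radians(-11.3); C=np.array([.573,-.006])
for it in range(4):
    e=np.array([np.cos(th),np.sin(th)]); f=np.array([-e[1],e[0]])
    a=(w[...,:2]-C)@e; b=(w[...,:2]-C)@f
    m=(w[...,2]>.006)&(w[...,2]<.0135)&(a>-.09)&(a<.01)&(abs(b)<.125)
    n,l,s,_=cv2.connectedComponentsWithStats(m.astype(np.uint8)); m=l==1+s[1:,4].argmax()
    A,B=a[m],b[m]
    bins=np.arange(-.095,.095,.006); fr=[(x+.003,np.percentile(A[(B>x)&(B<x+.006)],1)) for x in bins]
    k=np.polyfit(*np.array(fr).T,1)
    left=np.percentile(B,99.7); right=np.percentile(B,.3)
    th+=-np.arctan(k[0]); C=C+e*(k[1]+.07)+f*(left+right)/2
    print(np.degrees(th),C,left-right)
e=np.array([np.cos(th),np.sin(th)]); f=np.array([-e[1],e[0]])
# bay centres: mean of x 21..64
for i in range(4): print('bay',i+1,C+e*.0425+f*(.078-.052*i))
print('strip',C+e*(.0425-.072))
for t in ((.6440,.0649),(.6335,.019),(.6197,-.031),(.610,-.086)): print(((np.array(t)-C)@e).round(4),((np.array(t)-C)@f).round(4))
```

```text
-11.301450982262152 [ 5.87210589e-01 -3.92312597e-04] 0.22016163525433408
-11.389793540525126 [ 5.87249806e-01 -3.98095437e-04] 0.22021116397946677
-11.391989294658067 [ 5.87238736e-01 -4.31987484e-04] 0.22023670074656848
-11.392126606479962 [ 5.87244960e-01 -4.34254282e-04] 0.2202371112934376
bay 1 [0.6443144 0.0676343]
bay 2 [0.63404323 0.01665879]
bay 3 [ 0.62377205 -0.03431672]
bay 4 [ 0.61350087 -0.08529224]
strip [0.55832616 0.00539266]
0.0427 0.0753
0.0415 0.0282
0.0379 -0.0236
0.0392 -0.0794
```

```bash
python3 -m pendant '[[[0,55,0],0,0.2],[[10,110,0],0,0.2],[[30,165,0],0,0.2],[[50,215,-10],0,0.2],[[54,233,-50],0,0.2],[[54,233,-90],0,0.2],[[54,233,-100],0,0.2],[[54,233,-100],0,0.3]]'
python3 -m pendant '[[[0,0,0],0,0.305]]'
python3 -m pendant '[[[0,0,0],0,0.31]]';python3 -m pendant '[[[0,0,0],0,0.312]]'
```

```text
time_s: 13.45
position: [0.5678, 0.0008, 0.0933]
ee_rot: [3.141, -0.003, 3.125]
contact_force: [0.5, -0.4, -2.5]
opening: 0.313
finger_force: 20.2
time_s: 13.58
position: [0.5701, 0.0004, 0.0958]
ee_rot: [-3.141, 0.003, 3.124]
contact_force: [0.3, 0.3, -2.9]
opening: 0.313
finger_force: 20.2
time_s: 13.7
position: [0.5702, 0.0005, 0.0961]
ee_rot: [-3.141, 0.003, 3.125]
contact_force: [-0.4, 0.5, -2.6]
opening: 0.31
finger_force: 20.2
time_s: 13.82
position: [0.5696, 0.0007, 0.0955]
ee_rot: [-3.141, 0.002, 3.125]
contact_force: [-0.1, 0.3, -3.0]
opening: 0.313
finger_force: 20.2
```

```bash
python3 -m pendant '[[[0,-10,40],0,0.2],[[0,-60,60],0,0.2],[[-20,-120,60],0,0.2],[[-40,-180,60],0,0.2],[[-54,-225,60],0,0.2],[[-54,-233,40],0,0.2],[[-54,-233,15],0,0.2],[[-54,-233,0],0,0.2],[[-54,-233,-8],0,0.2],[[-54,-233,-11],0,0.2],[[-54,-233,-11],0,0.2]]' 20
python3 -m pendant '[[[0,0,0],0,0.45],[[0,0,0],0,0.6],[[0,0,30],0,0.6],[[-20,0,80],0,0.6],[[-24,0,105],0,0.6],[[-24,0,105],0,0.6]]'
python3 - <<'E'
from h import *
s=read_state(); print(s['position'],s['ee_rot'])
c=calibration('wrist'); p,d=grab_frame('wrist'); cv2.imwrite('pics/w5.png',p)
for r in cut_out('wrist','tappet_new_center'):
    w=world('wrist',d,c,r['region']); w=w[(w[:,2]>.034)&(w[:,2]<.07)]
    if len(w)<30: continue
    print(r['score'],r['rect'],len(w),w.mean(0),cv2.minAreaRect((w[:,:2]*1000).astype(np.float32)),w.min(0),w.max(0))
E
```

```text
time_s: 15.2
position: [0.5154, -0.2322, 0.0852]
ee_rot: [-3.14, 0.001, 3.126]
contact_force: [-2.5, 1.1, 5.5]
opening: 0.313
finger_force: 20.7
time_s: 15.95
position: [0.4923, -0.233, 0.191]
ee_rot: [-3.139, 0.005, 3.125]
contact_force: [0.3, -0.9, -0.1]
opening: 0.6
finger_force: 0.0
[ 0.49229864 -0.23299359  0.19101157] [-3.13862114  0.00506205  3.12494569]
0.76 [277.0, 211.0, 45.0, 98.0] 3529 [ 0.48681925 -0.23284457  0.04163434] ((491.34954833984375, -232.8330841064453), (27.20751953125, 60.1093864440918), 88.1272201538086) [ 0.46110354 -0.24678893  0.03409977] [ 0.52138464 -0.21903671  0.04607068]
```

View pics/w5.png

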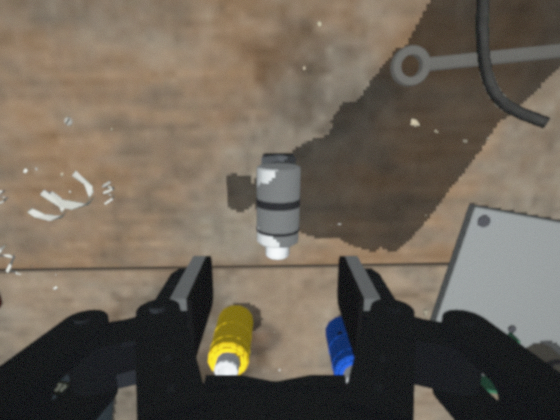

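```bash
python3 -m pendant '[[[-17,0,-40],0,0.6],[[-17,0,-80],0,0.6],[[-17,0,-98],0,0.6],[[-17,0,-98],0,0.4],[[-17,0,-98],0,0.2],[[-17,0,-98],0,0.2],[[-17,0,-98],0,0.2]]' 25; python3 -m pendant '[[[0,0,3],0,0.2],[[-20,0,4],0,0.2],[[-38,0,3],0,0.2],[[-38,0,0],0,0.2],[[-38,0,-3],0,0.2],[[-38,0,-6],0,0.2]]' 20; python3 -m pendant '[[[0,0,-3],0,0.2],[[0,0,-5],0,0.2],[[0,0,-7],0,0.2],[[0,0,-9],0,0.2],[[0,0,-9],0,0.2]]'
```

```text
time_s: 16.92
position: [0.4742, -0.2322, 0.0909]
ee_rot: [-3.141, 0.001, 3.125]
contact_force: [0.5, 0.4, -2.2]
opening: 0.318
finger_force: 25.4
time_s: 17.68
position: [0.4351, -0.2313, 0.0848]
ee_rot: [3.14, -0.003, 3.125]
contact_force: [-6.2, 4.9, 10.8]
opening: 0.315
finger_force: 27.5
time_s: 18.3
position: [0.4353, -0.2309, 0.0759]
ee_rot: [3.139, -0.002, 3.126]
contact_force: [-6.6, 4.4, 9.7]
opening: 0.317
finger_force: 30.4
```

```bash
python3 tilt.py s6
```

```text
[ 0.4353 -0.2309  0.0759] 0.3165593776937836
0.62 [346.1, 303.6, 16.3, 21.1] 206 [ 0.4291 -0.2317  0.0267] [-0.65  -0.198 -0.734] [ 0.418 -0.245  0.   ] [ 0.451 -0.218  0.039]
```

View pics/s6.png

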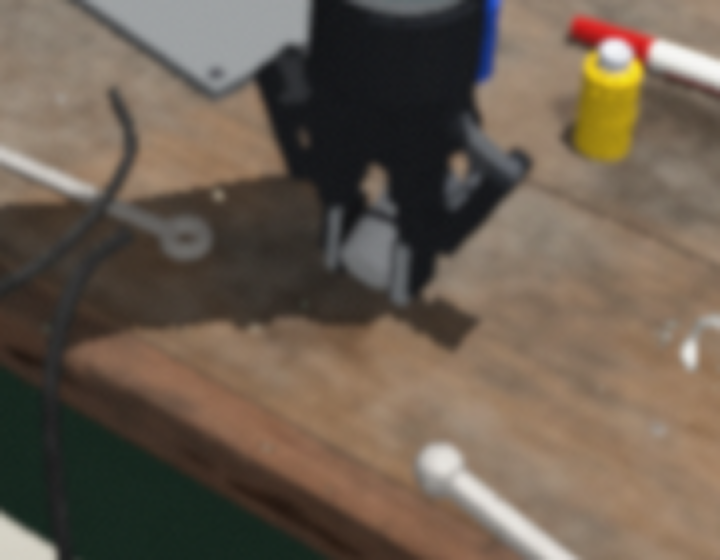

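```bash
python3 -m pendant '[[[0,0,25],0,0.2],[[0,0,70],0,0.2],[[20,50,100],0,0.2],[[50,105,100],0,0.2],[[80,155,100],0,0.2],[[115,200,100],0,0.2],[[134,236,90],0,0.2],[[134,236,50],0,0.2],[[134,236,28],0,0.2],[[134,236,28],0,0.2]]' 35; python3 tilt.py s7
```

```text
time_s: 19.65
position: [0.5686, 0.0046, 0.101]
ee_rot: [3.141, -0.005, 3.126]
contact_force: [0.4, 0.3, -2.4]
opening: 0.319
finger_force: 35.3
[0.5686 0.0046 0.101 ] 0.3186145599292687
0.57 [288.5, 217.6, 10.3, 18.1] 125 [5.598e-01 2.000e-04 4.990e-02] [-0.407 -0.178 -0.896] [ 0.551 -0.017  0.028] [0.577 0.014 0.065]
```

View pics/s7.png

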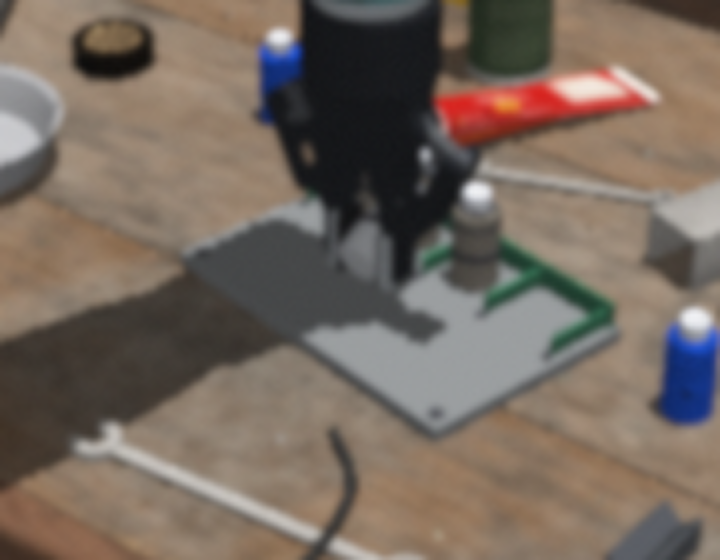

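```bash
python3 -m pendant '[[[0,0,-7],0,0.2],[[0,0,-10],0,0.2],[[-2,0,-12],0,0.2],[[-5,0,-13],0,0.2],[[-9,0,-14],0,0.2],[[-13,0,-15],0,0.2],[[-17,0,-16],0,0.2],[[-21,0,-16],0,0.2]]' 20
cat > ax.py <<'E'
from h import *
import sys
s=read_state(); P=s['position']; print(P.round(4),s['contact_force'].round(1))
for n in ('scene','top'):
    c=calibration(n); p,d=grab_frame(n); w=np.full(d.shape+(3,),9.); w[d>0]=world(n,d,c,d>0)
    for r in cut_out(n,'tappet_new_center')[:4]:
        q=w[r['region']]; q=q[(abs(q[:,:2]-P[:2])<.05).all(1)&(q[:,2]>.008)&(q[:,2]<.085)]
        if len(q)<15: continue
        u=np.linalg.svd(q-q.mean(0),full_matrices=False)[2][0]
        t=q[q[:,2]>q[:,2].max()-.004]
        print(n,round(r['score'],2),len(q),q.mean(0).round(4),u.round(3),q.min(0).round(3),q.max(0).round(3),'top',t.mean(0).round(4))
E
python3 ax.py
```

```text
time_s: 20.75
position: [0.5485, 0.004, 0.0873]
ee_rot: [3.142, -0.0, 3.125]
contact_force: [-0.5, 0.3, -2.2]
opening: 0.319
finger_force: 35.3
[0.5485 0.004  0.0873] [-0.5  0.3 -2.2]
scene 0.56 105 [0.5398 0.0019 0.0355] [-0.378 -0.089 -0.922] [ 0.53  -0.011  0.014] [0.555 0.013 0.048] top [0.5482 0.0045 0.0452]
```

```bash
python3 -m pendant '[[[10,0,0],0,0.2],[[10,0,-2],0,0.2],[[8,0,-3],0,0.2],[[4,0,-4],0,0.2],[[0,0,-4],0,0.2],[[-5,0,-4],0,0.2]]' 20; python3 ax.py
```

```text
time_s: 21.7
position: [0.5433, 0.004, 0.0833]
ee_rot: [3.142, -0.0, 3.125]
contact_force: [-0.2, 0.4, -3.5]
opening: 0.314
finger_force: 35.3
[0.5433 0.004  0.0833] [-0.2  0.4 -3.5]
scene 0.71 383 [ 0.5453 -0.013   0.0094] [-0.462  0.887  0.   ] [ 0.507 -0.046  0.008] [0.593 0.054 0.013] top [ 0.5442 -0.013   0.0099]
scene 0.62 80 [0.5336 0.0015 0.0327] [-0.437 -0.05  -0.898] [ 0.525 -0.01   0.016] [0.546 0.013 0.045] top [0.5418 0.0029 0.0426]
```

```bash
cat > comp.py <<'E'
from h import *
import sys
P=read_state()['position']
ims=[]
for n in ('scene','wrist'):
    c=calibration(n); p,d=grab_frame(n); f=210/np.tan(np.radians(c['vfov'])/2)
    q=R.from_euler('xyz',c['orientation']).inv().apply(P-[0,0,.05]-c['xyz']); u=int(c['cx']-f*q[0]/q[2]); v=int(c['cy']+f*q[1]/q[2])
    h=35 if n=='scene' else 130
    v0=min(max(v-h,0),420-2*h); u0=min(max(u-h,0),560-2*h)
    ims.append(cv2.resize(p[v0:v0+2*h,u0:u0+2*h],(400,400),interpolation=cv2.INTER_CUBIC)); print(n,u0,v0)
cv2.imwrite(f'pics/{sys.argv[1]}.png',np.hstack(ims))
E
python3 comp.py c8
```

```text
scene 247 191
wrist 147 160
```

View pics/c8.png

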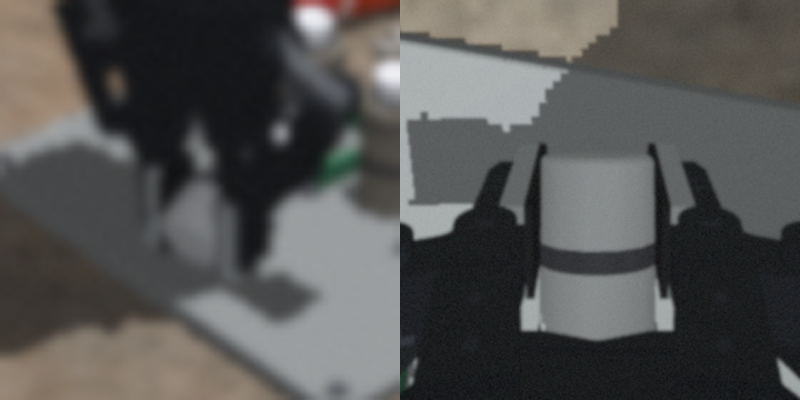

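```bash
cat > wt.py <<'E'
from h import *
s=read_state(); P=s['position']; print(P.round(4),s['contact_force'].round(1),s['finger_force'],s['opening'])
c=calibration('wrist'); p,d=grab_frame('wrist')
w=np.full(d.shape+(3,),9.); w[d>0]=world('wrist',d,c,d>0)
rel=w-P
for v in range(225,400,8):
    a=rel[v,268:285]; g=p[v,268:285].mean(); a=a[abs(a[:,0])<1]
    if len(a): print(v,(np.median(a,0)*1000).round(1),'abs z',(1000*np.median(a[:,2])+1000*P[2]).round(1),int(g))
E
python3 wt.py
```

```text
[0.5441 0.0039 0.0835] [-0.  -0.3 -2.8] 35.33785700798035 0.3149664135157523
225 [-21.8  -0.2 -73. ] abs z 10.5 94
233 [-18.3  -0.3 -72.9] abs z 10.6 93
241 [-14.8  -0.3 -73.2] abs z 10.4 94
249 [-11.3  -0.4 -73.2] abs z 10.3 93
257 [ -7.8  -0.4 -73. ] abs z 10.6 93
265 [-16.2  -0.4 -46.5] abs z 37.0 126
273 [-13.6  -0.5 -45.5] abs z 38.0 139
281 [-11.2  -0.5 -44.3] abs z 39.3 138
289 [ -8.7  -0.5 -43.4] abs z 40.1 138
297 [ -6.3  -0.6 -42.3] abs z 41.2 138
305 [ -3.8  -0.6 -41.4] abs z 42.1 138
313 [ -1.2  -0.7 -40.7] abs z 42.9 137
321 [  1.1  -0.7 -39.6] abs z 43.9 136
329 [  3.6  -0.8 -38.7] abs z 44.8 55
337 [  5.7  -0.8 -37.4] abs z 46.1 65
345 [  8.3  -0.7 -36.7] abs z 46.8 137
353 [ 10.8  -0.9 -35.8] abs z 47.7 136
361 [ 13.5  -1.  -35.2] abs z 48.3 136
369 [ 15.7  -1.  -34.1] abs z 49.4 135
377 [ 17.9  -1.1 -33. ] abs z 50.5 135
385 [-10.9  -0.8   3.7] abs z 87.2 28
393 [-11.7  -0.7   6.9] abs z 90.5 29
```

```bash
python3 -m pendant '[[[0,0,40],0,0.2],[[0,-50,70],0,0.2],[[-20,-105,70],0,0.2],[[-45,-160,70],0,0.2],[[-65,-215,70],0,0.2],[[-72,-237,60],0,0.2],[[-72,-237,30],0,0.2],[[-72,-237,12],0,0.2],[[-72,-237,5],0,0.2],[[-72,-237,2],0,0.2],[[-72,-237,2],0,0.2]]' 20
python3 -m pendant '[[[0,0,0],0,0.45],[[0,0,0],0,0.6],[[0,0,30],0,0.6],[[15,0,80],0,0.6],[[21,0,105],0,0.6],[[21,0,105],0,0.6]]'
cat > nw.py <<'E'
from h import *
s=read_state(); print(s['position'],s['ee_rot'])
c=calibration('wrist'); p,d=grab_frame('wrist'); cv2.imwrite('pics/last.png',p)
for r in cut_out('wrist','tappet_new_center'):
    w=world('wrist',d,c,r['region']); w=w[(w[:,2]>.034)&(w[:,2]<.09)]
    if len(w)<30: continue
    print(r['score'],r['rect'],len(w),w.mean(0),cv2.minAreaRect((w[:,:2]*1000).astype(np.float32)),w.min(0),w.max(0))
E
python3 nw.py
```

```text
time_s: 23.42
position: [0.4715, -0.2328, 0.0878]
ee_rot: [3.141, -0.002, 3.125]
contact_force: [-7.1, 4.0, 15.8]
opening: 0.316
finger_force: 37.2
time_s: 24.18
position: [0.4952, -0.2343, 0.1931]
ee_rot: [-3.138, 0.006, 3.126]
contact_force: [1.4, 0.1, -0.2]
opening: 0.602
finger_force: 0.0
[ 0.49523955 -0.23426865  0.1931146 ] [-3.13819563  0.0057562   3.12558226]
0.69 [277.6, 207.1, 46.0, 99.8] 3506 [ 0.48843981 -0.2329394   0.041585  ] ((493.04083251953125, -232.94773864746094), (27.304176330566406, 60.465606689453125), 88.29363250732422) [ 0.46258043 -0.24693429  0.03400253] [ 0.52326837 -0.21900397  0.04703383]
```

```bash
python3 -m pendant '[[[27,0,-30],0,0.6],[[27,0,-70],0,0.6],[[27,0,-98],0,0.6],[[27,0,-105],0,0.45],[[27,0,-105],0,0.3],[[27,0,-105],0,0.2],[[27,0,-105],0,0.2]]' 20; python3 -m pendant '[[[0,0,8],0,0.2],[[0,0,60],0,0.2],[[0,0,100],0,0.2],[[0,0,100],0,0.2]]'; python3 wt.py | sed -n '1p;7,30p'
```

```text
time_s: 25.15
position: [0.5203, -0.2333, 0.0863]
ee_rot: [-3.141, 0.001, 3.125]
contact_force: [-0.1, 0.2, -1.0]
opening: 0.313
finger_force: 19.8
time_s: 25.65
position: [0.5229, -0.2349, 0.1906]
ee_rot: [-3.136, 0.009, 3.125]
contact_force: [0.2, -0.7, -2.2]
opening: 0.31
finger_force: 20.3
[ 0.5229 -0.2349  0.1906] [ 0.2 -0.7 -2.2] 20.275845229625702 0.31046777289983085
265 [-18.2  -0.6 -41.3] abs z 149.4 134
273 [-15.8  -0.7 -40.3] abs z 150.3 55
281 [-12.9  -0.7 -40.4] abs z 150.3 133
289 [-10.3  -0.7 -39.9] abs z 150.8 133
297 [ -7.2  -0.8 -40. ] abs z 150.6 118
305 [ -1.9  -0.9 -44. ] abs z 146.6 148
313 [  1.   -1.  -43.7] abs z 146.9 148
321 [  4.   -1.  -43.6] abs z 147.1 132
329 [ 106.6   -3.  -190.1] abs z 0.5 134
337 [ 113.8   -3.1 -189.8] abs z 0.8 136
345 [ 121.7   -3.3 -190.5] abs z 0.2 129
353 [ 129.5   -3.  -190.6] abs z 0.1 125
361 [ 132.5   -3.4 -184.7] abs z 5.9 57
369 [ 134.    -3.5 -177.1] abs z 13.6 91
377 [ 139.9   -3.5 -175.2] abs z 15.5 105
385 [-10.8  -0.7   3.6] abs z 194.2 25
393 [-11.8  -0.7   6.9] abs z 197.5 26
```

```bash
python3 -m pendant '[[[0,0,60],0,0.2],[[0,0,0],0,0.2],[[0,0,60],0,0.2],[[0,0,0],0,0.2],[[0,0,60],0,0.2],[[0,0,0],0,0.2],[[0,0,0],0,0.2]]'; python3 wt.py | sed -n '1p;6,15p'
```

```text
time_s: 26.58
position: [0.5153, -0.2304, 0.1795]
ee_rot: [3.135, -0.012, 3.125]
contact_force: [-1.2, 0.7, -3.2]
opening: 0.312
finger_force: 24.2
[ 0.5153 -0.2304  0.1795] [-1.2  0.7 -3.2] 24.204555451869965 0.311913339818625
257 [-19.   -0.  -47.6] abs z 132.0 130
265 [-17.   -0.1 -45.6] abs z 133.9 132
273 [-13.9  -0.1 -45.9] abs z 133.6 89
281 [-10.4  -0.2 -47.1] abs z 132.4 145
289 [ -8.5  -0.3 -44.7] abs z 134.8 146
297 [ -6.7  -0.3 -42.5] abs z 137.1 146
305 [ -4.1  -0.4 -41.7] abs z 137.9 146
313 [  3.   -0.4 -48.7] abs z 130.8 143
321 [  87.2   -0.5 -179.2] abs z 0.3 129
329 [  94.    -0.6 -179. ] abs z 0.5 128
```

```bash
python3 -m pendant '[[[0,0,60],0,0.2],[[0,0,0],0,0.2],[[0,0,60],0,0.2],[[0,0,0],0,0.2],[[0,0,60],0,0.2],[[0,0,0],0,0.2],[[0,0,0],0,0.2],[[0,0,0],0,0.2]]'; python3 wt.py | sed -n '1p;3,15p'
```

```text
time_s: 27.62
position: [0.5206, -0.2334, 0.1868]
ee_rot: [-3.141, 0.001, 3.125]
contact_force: [-0.3, -0.3, -1.6]
opening: 0.318
finger_force: 26.4
[ 0.5206 -0.2334  0.1868] [-0.3 -0.3 -1.6] 26.421858966350555 0.31761643377679216
233 [-23.6  -0.3 -57.9] abs z 128.9 126
241 [-21.9  -0.3 -54.2] abs z 132.6 55
249 [-19.8  -0.4 -51.9] abs z 134.9 126
257 [-18.   -0.4 -48.9] abs z 137.8 126
265 [-15.6  -0.5 -47.6] abs z 139.2 136
273 [-12.   -0.5 -48.7] abs z 138.1 68
281 [ -9.9  -0.8 -46.9] abs z 139.8 142
289 [ -8.   -0.6 -44.6] abs z 142.2 144
297 [ -6.2  -0.7 -42.4] abs z 144.4 154
305 [ -0.5  -0.7 -46.9] abs z 139.9 138
313 [  3.3  -0.8 -48. ] abs z 138.8 145
321 [  94.9   -2.  -186.6] abs z 0.2 126
329 [ 102.    -2.1 -186.4] abs z 0.4 140
```

```bash
python3 -m pendant '[[[35,0,0],0,0.2],[[35,0,-30],0,0.2],[[35,0,-60],0,0.2],[[35,0,-74],0,0.2],[[35,0,-74],0,0.2]]'; python3 -m pendant '[[[-5,0,0],0,0.2],[[-10,0,0],0,0.2],[[-14,0,0],0,0.2],[[-18,0,0],0,0.2],[[-22,0,0],0,0.2],[[-25,0,0],0,0.2],[[-25,0,0],0,0.2]]'; python3 wt.py | sed -n '1,15p'
```

```text
time_s: 28.3
position: [0.5549, -0.2331, 0.1115]
ee_rot: [3.141, -0.0, 3.125]
contact_force: [0.7, -0.4, -1.6]
opening: 0.312
finger_force: 26.5
time_s: 29.18
position: [0.537, -0.2349, 0.1165]
ee_rot: [-3.139, 0.018, 3.126]
contact_force: [9.7, 2.0, 5.8]
opening: 0.316
finger_force: 30.4
[ 0.537  -0.2349  0.1165] [9.7 2.  5.8] 30.369991958141327 0.31553459113789906
225 [-23.3  -0.4 -65.4] abs z 51.2 130
233 [-21.4  -0.5 -61.7] abs z 54.8 131
241 [-20.   -0.5 -57.1] abs z 59.4 74
249 [-18.3  -0.5 -53.6] abs z 62.9 130
257 [-16.8  -0.5 -50. ] abs z 66.5 135
265 [-14.3  -0.6 -48.8] abs z 67.7 139
273 [-11.   -0.6 -49.4] abs z 67.2 75
281 [ -9.1  -0.7 -47.1] abs z 69.4 147
289 [ -7.6  -0.7 -44.1] abs z 72.4 148
297 [ -6.   -0.7 -41.6] abs z 74.9 164
305 [ -0.6  -0.8 -45.7] abs z 70.9 149
313 [  3.3  -0.7 -46.6] abs z 69.9 157
321 [  7.1  -0.9 -47.4] abs z 69.1 151
329 [  57.9   -1.7 -116.2] abs z 0.3 140
```

```bash
python3 -m pendant '[[[0,0,6],0,0.2],[[-4,0,6],0,0.2],[[-8,0,6],0,0.2],[[-11,0,6],0,0.2],[[-11,0,6],0,0.2]]'; python3 wt.py | sed -n '1,15p'
```

```text
time_s: 29.85
position: [0.5239, -0.2344, 0.1215]
ee_rot: [-3.14, 0.013, 3.126]
contact_force: [7.9, 2.7, 9.0]
opening: 0.308
finger_force: 32.2
[ 0.5239 -0.2344  0.1215] [7.9 2.7 9. ] 32.16319978237152 0.3083190980954099
225 [-22.7  -0.4 -67.9] abs z 53.6 128
233 [-21.   -0.4 -63.4] abs z 58.2 128
241 [-19.5  -0.4 -59. ] abs z 62.5 108
249 [-18.1  -0.5 -54.5] abs z 67.0 127
257 [-16.7  -0.5 -50.7] abs z 70.8 131
265 [-14.6  -0.5 -48.7] abs z 72.8 140
273 [-11.1  -0.6 -49.8] abs z 71.7 61
281 [ -8.9  -0.6 -47.9] abs z 73.6 144
289 [ -8.   -0.7 -43.8] abs z 77.7 144
297 [ -6.2  -0.7 -41.6] abs z 79.9 161
305 [ -1.1  -0.8 -45.2] abs z 76.3 148
313 [  2.3  -0.8 -45.5] abs z 76.0 158
321 [  5.3  -0.7 -45.2] abs z 76.3 157
329 [  60.6   -1.6 -121.3] abs z 0.2 150
```

```bash
python3 -m pendant '[[[0,0,30],0,0.2],[[0,30,70],0,0.2],[[10,85,80],0,0.2],[[20,140,80],0,0.2],[[35,195,80],0,0.2],[[46,239,70],0,0.2],[[46,239,40],0,0.2],[[46,239,15],0,0.2],[[46,239,4],0,0.2],[[46,239,4],0,0.2]]'; python3 -m pendant '[[[-3,0,-2],0,0.2],[[-6,0,-4],0,0.2],[[-9,0,-6],0,0.2],[[-13,0,-8],0,0.2],[[-17,0,-8],0,0.2]]';  python3 wt.py | sed -n '1,15p'
```

```text
time_s: 31.15
position: [0.5633, 0.0058, 0.1203]
ee_rot: [3.142, -0.004, 3.125]
contact_force: [-0.2, -0.5, -1.9]
opening: 0.317
finger_force: 30.9
time_s: 31.78
position: [0.5498, 0.0058, 0.1147]
ee_rot: [-3.141, 0.005, 3.125]
contact_force: [3.5, 0.8, 2.0]
opening: 0.315
finger_force: 31.4
[0.5498 0.0058 0.1147] [3.5 0.8 2. ] 31.360723972320557 0.3148563324752009
225 [-23.4  -0.2 -67.2] abs z 47.6 117
233 [-21.7  -0.3 -62.7] abs z 52.0 117
241 [-20.1  -0.3 -58.3] abs z 56.4 100
249 [-18.5  -0.4 -54.6] abs z 60.1 117
257 [-17.2  -0.4 -50.4] abs z 64.3 118
265 [-14.8  -0.4 -49.1] abs z 65.6 130
273 [-11.5  -0.5 -49.4] abs z 65.3 53
281 [ -9.4  -0.5 -47.6] abs z 67.2 131
289 [ -8.1  -0.6 -44.2] abs z 70.5 132
297 [ -6.5  -0.6 -41.7] abs z 73.0 150
305 [ -1.8  -0.7 -44.5] abs z 70.2 134
313 [  2.   -0.7 -45.6] abs z 69.1 145
321 [  5.3  -0.6 -45.7] abs z 69.0 146
329 [  47.9   -1.3 -104.3] abs z 10.4 162
```

```bash
python3 -m pendant '[[[-3,0,-1],0,0.2],[[-6,0,-2],0,0.2],[[-9,0,-2],0,0.2],[[-12,0,-2],0,0.2],[[-15,0,-1],0,0.2]]';  python3 wt.py | sed -n '1,15p'
```

```text
time_s: 32.45
position: [0.5358, 0.0057, 0.1143]
ee_rot: [-3.141, 0.007, 3.125]
contact_force: [4.2, 0.1, 4.7]
opening: 0.317
finger_force: 32.3
[0.5358 0.0057 0.1143] [4.2 0.1 4.7] 32.28215038776398 0.3165545040334324
225 [-21.1  -0.  -73.9] abs z 40.4 106
233 [-19.8  -0.3 -67.7] abs z 46.6 115
241 [-18.9  -0.3 -61.5] abs z 52.8 113
249 [-17.7  -0.4 -56.5] abs z 57.8 113
257 [-16.7  -0.4 -51.4] abs z 62.9 123
265 [-14.1  -0.3 -50.3] abs z 64.0 125
273 [-11.1  -0.7 -50.2] abs z 64.1 61
281 [ -9.5  -0.4 -47.3] abs z 67.0 129
289 [ -8.8  -0.6 -42.8] abs z 71.5 129
297 [ -6.5  -0.6 -41.4] abs z 72.9 141
305 [ -1.9  -0.7 -44.2] abs z 70.1 142
313 [  1.4  -0.7 -44.6] abs z 69.7 151
321 [  4.   -0.8 -43.6] abs z 70.8 149
329 [  47.8   -1.3 -104. ] abs z 10.3 166
```

```bash
python3 -m pendant '[[[0,0,12],0,0.2],[[18,0,14],0,0.2],[[34,0,12],0,0.2],[[34,0,5],0,0.2],[[34,0,1],0,0.2],[[31,0,-1],0,0.2],[[27,0,-2],0,0.2]]'; python3 wt.py | sed -n '1,7p'
```

```text
time_s: 33.38
position: [0.5637, 0.0059, 0.114]
ee_rot: [3.141, 0.009, 3.125]
contact_force: [3.2, 0.9, 14.5]
opening: 0.311
finger_force: 33.3
[0.5637 0.0059 0.114 ] [ 3.2  0.9 14.5] 33.26693952083588 0.3108698791604809
225 [-20.8  -0.2 -74. ] abs z 40.0 101
233 [-19.8  -0.2 -67.3] abs z 46.7 111
241 [-18.6  -0.3 -61.7] abs z 52.3 109
249 [-17.5  -0.3 -56.5] abs z 57.5 110
257 [-16.5  -0.4 -51.6] abs z 62.4 120
265 [-14.1  -0.4 -50.1] abs z 63.9 121
```

```bash
python3 -m pendant '[[[0,0,3],0,0.2],[[0,0,3],0,0.34],[[0,0,3],0,0.4],[[0,0,3],0,0.55],[[0,0,3],0,0.6],[[0,0,40],0,0.6],[[0,0,80],0,0.6],[[0,0,80],0,0.2]]'
cat > st.py <<'E'
from h import *
P=read_state()['position']; print(P.round(4))
for n in ('top','wrist'):
    c=calibration(n); p,d=grab_frame(n); w=world(n,d,c,d>0)
    q=w[(w[:,0]>.48)&(w[:,0]<.66)&(abs(w[:,1])<.13)&(w[:,2]>.0665)&(w[:,2]<.078)]
    import scipy.cluster.hierarchy as H
    if len(q)>3000: q=q[::len(q)//2000]
    l=H.fclusterdata(q,.012,criterion='distance',method='single')
    for i in set(l):
        k=q[l==i]
        if len(k)>8: print(n,len(k),k.mean(0).round(4),np.ptp(k,0).round(3))
E
python3 st.py
```

```text
time_s: 34.42
position: [0.5626, 0.0057, 0.194]
ee_rot: [-3.141, 0.008, 3.125]
contact_force: [0.8, 0.4, -0.8]
opening: 0.402
finger_force: 0.0
[0.5626 0.0057 0.194 ]Traceback (most recent call last):
  File "st.py", line 8, in <module>
    l=H.fclusterdata(q,.012,criterion='distance',method='single')
    Z = linkage(Y, method=method)
    n = distance.num_obs_y(y)
    raise ValueError("The number of observations cannot be determined on "
                     "an empty distance matrix.")
ValueError: The number of observations cannot be determined on an empty distance matrix.
```

```bash
sed -i 's/    if len(q)>3000/    if len(q)<9: print(n,"none",len(q)); continue\n    if len(q)>3000/' st.py; python3 st.py; python3 wt.py | sed -n '1,24p'
```

```text
[0.5611 0.0058 0.192 ]
top none 0
wrist 671 [0.545  0.0052 0.0698] [0.016 0.015 0.006]
wrist 356 [0.6341 0.0178 0.0696] [0.016 0.013 0.005]
[0.5592 0.006  0.1895] [0.4 0.  0.1] 0.0 0.20375443437281932
225 [  -6.8   -0.3 -119.2] abs z 70.2 116
233 [  18.7   -0.5 -179.1] abs z 10.4 156
241 [  24.7   -0.6 -179.1] abs z 10.4 156
249 [  30.6   -0.7 -178.8] abs z 10.7 156
257 [  36.8   -0.8 -178.7] abs z 10.8 156
265 [  43.3   -0.9 -179.1] abs z 10.3 152
273 [  49.6   -1.  -179.1] abs z 10.4 151
281 [  56.    -1.1 -179. ] abs z 10.5 155
289 [  62.6   -1.2 -179.2] abs z 10.3 155
297 [  68.9   -1.3 -178.6] abs z 10.8 135
305 [  75.2   -1.1 -178.1] abs z 11.4 122
313 [  82.2   -1.6 -178.6] abs z 10.9 121
321 [  89.    -1.7 -178.6] abs z 10.9 119
329 [  92.3   -1.8 -173. ] abs z 16.5 52
337 [  92.7   -1.8 -163.7] abs z 25.8 90
345 [ 117.4   -2.1 -188.6] abs z 0.9 130
353 [ 125.3   -2.3 -189.2] abs z 0.3 129
361 [ 132.9   -2.  -189.1] abs z 0.4 137
369 [ 140.6   -2.5 -189.1] abs z 0.4 133
377 [ 148.2   -2.7 -188.8] abs z 0.6 131
385 [-10.9  -0.7   3.7] abs z 193.2 23
393 [-12.   -0.7   7.4] abs z 196.8 24
```

```bash
python3 -m pendant '[[[-14,-1,0],0,0],[[-14,-1,-20],0,0],[[-14,-1,-38],0,0],[[-14,-1,-46],0,0],[[-14,-1,-50],0,0],[[-14,-1,-53],0,0],[[-14,-1,-53],0,0]]'
```

```text
time_s: 35.5
position: [0.5461, 0.0049, 0.1387]
ee_rot: [-3.141, 0.001, 3.125]
contact_force: [-1.4, -0.8, 8.5]
opening: -0.002
finger_force: 4.0
```

```bash
python3 -m pendant '[[[0,0,-2],0,0],[[0,0,15],0,0.2],[[0,0,28],-0.7,0.5],[[0,0,28],-1.3,0.5],[[0,0,5],-1.3,0.5],[[0,0,-20],-1.3,0.5],[[0,0,-33],-1.3,0.5],[[0,0,-34],-1.3,0.5],[[0,0,-34],-1.3,0.2],[[0,0,-34],-1.3,0.2],[[0,0,-34],-1.3,0.2]]' 45; python3 -m pendant '[[[0,0,0],0,0.2],[[0,0,15],0,0.2],[[0,0,50],0,0.2],[[0,0,80],0,0.2],[[0,0,80],0,0.2]]';python3 wt.py | sed -n '1,15p'
```

```text
time_s: 36.88
position: [0.5467, 0.0049, 0.1043]
ee_rot: [3.141, 0.002, 2.944]
contact_force: [-0.6, 0.2, 2.0]
opening: 0.309
finger_force: 44.6
time_s: 37.5
position: [0.5477, 0.0047, 0.1863]
ee_rot: [3.141, 0.006, 2.943]
contact_force: [0.2, 0.1, -3.1]
opening: 0.313
finger_force: 44.7
[0.5477 0.0047 0.1863] [ 0.2  0.1 -3.1] 44.68625485897064 0.31292148124005553
225 [  12.8   -2.8 -176. ] abs z 10.2 142
233 [-14.    2.1 -83.1] abs z 103.2 100
241 [-14.5   2.2 -72.3] abs z 114.0 44
249 [-14.    2.1 -64.5] abs z 121.8 101
257 [-14.1   2.  -56.4] abs z 129.9 96
265 [-14.2   2.  -49.6] abs z 136.7 101
273 [-13.5   1.9 -44.8] abs z 141.5 121
281 [-11.4   1.5 -43.2] abs z 143.0 61
289 [ -8.7   0.9 -42.9] abs z 143.3 91
297 [ -8.5   0.9 -37.8] abs z 148.5 114
305 [ -7.7   0.7 -33.9] abs z 152.4 136
313 [ -4.4  -0.  -35. ] abs z 151.3 131
321 [ -1.4  -0.5 -35.1] abs z 151.2 135
329 [  1.4  -1.  -35.1] abs z 151.2 144
```

```bash
python3 -m pendant '[[[0,-50,10],0,0.2],[[20,-90,10],0,0.2],[[65,-90,10],0,0.2],[[65,-90,0],0,0.2],[[65,-90,-40],0,0.2],[[65,-90,-65],0,0.2],[[65,-90,-76],0,0.2],[[65,-90,-79],0,0.2],[[65,-90,-79],0,0.2]]'
```

```text
time_s: 38.67
position: [0.6096, -0.0846, 0.1043]
ee_rot: [-3.142, -0.002, 2.944]
contact_force: [0.3, 0.7, -2.0]
opening: 0.319
finger_force: 45.5
```

```bash
python3 -m pendant '[[[3,-1,0],0,0.2],[[3,-1,-1],0,0.2],[[3,-1,-1],0,0.35],[[3,-1,-1],0,0.48],[[3,-1,-1],0,0.48],[[3,-1,30],0,0.48],[[3,-1,80],0,0.48],[[-30,0,120],0,0.48],[[-90,60,130],0,0.48],[[-150,110,130],0,0.48],[[-200,200,130],0,0.48],[[-200,260,130],0,0.48]]'; python3 -m pendant '[[[0,40,0],0,0.48],[[0,40,0],0,0.48]]'; python3 st.py
python3 - <<'E'
from h import *
n='top'; c=calibration(n); p,d=grab_frame(n); w=world(n,d,c,d>0)
C=np.array([.58724,-.00043]); th=np.radians(-11.392)
for r in ((.645,.065),(.633,.019),(.62,-.031),(.612,-.086)):
    q=w[(np.hypot(w[:,0]-r[0],w[:,1]-r[1])<.016)&(w[:,2]>.0665)&(w[:,2]<.08)]
    if len(q): m=q.mean(0); e=m[:2]-C; print(len(q),m.round(4),'plate xy',np.round([e@[np.cos(th),np.sin(th)],e@[-np.sin(th),np.cos(th)]],4))
q=w[(w[:,2]>.05)&(w[:,2]<.08)&(np.hypot(w[:,0]-.538,w[:,1]-.316)<.06)]; print('dish',len(q),q.mean(0) if len(q) else '')
E
```

```text
time_s: 40.17
position: [0.4319, 0.1112, 0.2342]
ee_rot: [3.141, 0.001, 2.942]
contact_force: [1.7, 0.8, 0.9]
opening: 0.48
finger_force: 0.0
time_s: 40.42
position: [0.4334, 0.1524, 0.2343]
ee_rot: [3.141, 0.001, 2.948]
contact_force: [0.3, -0.5, 0.2]
opening: 0.48
finger_force: 0.0
[0.4334 0.1524 0.2343]
top 41 [ 0.6126 -0.0871  0.0696] [0.014 0.015 0.006]
top 41 [ 0.6206 -0.0313  0.0694] [0.016 0.015 0.007]
top 39 [0.6343 0.0198 0.0695] [0.014 0.013 0.006]
top 41 [0.6443 0.0649 0.0696] [0.015 0.013 0.007]
wrist none 0
41 [0.6443 0.065  0.0696] plate xy [0.043  0.0754]
40 [0.6343 0.0197 0.0691] plate xy [0.0421 0.029 ]
42 [ 0.6203 -0.0314  0.0694] plate xy [ 0.0386 -0.0239]
40 [ 0.6128 -0.0871  0.0694] plate xy [ 0.0421 -0.0799]
dish 0
```

Run:
```python
from h import *
for n in ('scene','top'):
    c=calibration(n); p,d=grab_frame(n); w=world(n,d,c,d>0)
    k=w[np.hypot(w[:,0]-.538,w[:,1]-.316)<.06]; print(n,len(k),np.percentile(k[:,2],[1,50,99]).round(3) if len(k) else '')
    q=k[(k[:,2]>.04)&(k[:,2]<.08)]
    if len(q): print('tappet in dish',len(q),q.mean(0).round(4),q.max(0).round(4))
```

```text
scene 1506 [-0.559 -0.     0.061]
tappet in dish 104 [0.5357 0.3081 0.052 ] [0.5518 0.3278 0.0647]
top 51 [0.003 0.009 0.016]
```

The scene camera shows the spongy tappet upright in the dish; the new one and the three good ones stand in their bays and the gripper is clear.

```bash
python3 -c "
from plant import *
print(sign_off())"
```

```text
the job is handed in; nothing more can be done
None
```

The job is handed in at about 41 s of the 72 s: the tappet in bay 4 gave at 2.2 N, nearly bottomed, and now stands in the dish; the new one pressed firm (8.5 N at about 4 mm) on the strip and now stands in bay 4, with bays 1–3 undisturbed (bay 1 was never pressed).

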